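# Pin the bender's hand lever at the middle of its free play

### The job

The hand lever of the green bench bender has free play on its drive and is to be pinned solid. Take it by its black handle and rock it gently, to the left end of the play and then to the right end, feeling for the resistance at each without shifting the forming arm, and set it midway between the two. Then fetch the red-handled locking pin from the wooden block and push it, without forcing, fully home through the lever into the flange below, let go of it, and leave the other things on the bench where they are.

Things in the scene. Friction and masses are not known exactly. Their poses are not given: they have to be found in the camera images.
- bender: bench bender bolted to the bench: round green base, 224 mm across, 12 mm thick, ears out to 134 mm; origin under its middle, on the spindle axis. On the spindle, from below: steel forming arm, plain round steel drive flange (142 mm across, top at 56 mm), dark steel hand lever. A fence block 46 mm tall stands on the base away from the lever. At yaw 0 the lever points to about -x
- spindle (a point): point on the upright spindle axis about which lever, flange and forming arm turn, at the height of the lever's top face (70 mm above the bench)
- lever: dark steel hand lever, 174 mm long from the spindle, 12 mm thick, top face 70 mm above the bench; origin on the spindle axis at bench level, its -x axis points along the lever to the handle. Its round boss (60 mm across) reaches 80 mm, the nut 95 mm above the bench. Let go, it stays where it is
- lever_handle (a point): on the axis of the lever's upright round black handle, 110 mm above the bench and 155 mm from the spindle axis; the handle is 23 mm thick (27 mm near its top) and stands from 70 to 144 mm above the bench. Within the free play it moves with under 1 N; at either end the forming arm resists with about 12 N here, and slips if pushed harder
- key_left: left half of the drive key hidden in the lever's boss, turning with the lever (same origin and axes). It meets the flange's left dog at the left end of the play: handle to the left as seen from the handle looking to the spindle, clockwise from above. The play is a few tenths of a radian in all; where it lies cannot be seen and has no fixed relation to forming arm or base
- key_right: right half of the same key: meets the flange's right dog at the right end of the play (handle to the right, anticlockwise from above). At the start the lever stands anywhere within the play
- pin_hole (a point): middle of the mouth of the pin hole in the lever's top face: 14.4 mm wide, chamfered, straight through the lever, 58 mm from the spindle axis. The flange has one like it, through its 14 mm thickness, starting 14 mm below this point; it lies exactly beneath this hole when the lever is midway between the ends of its play
- roller (a point): middle of the top of the upright roller (29 mm across) on the forming arm's end, 99 mm from the spindle axis, 70 mm above the bench; the forming arm is set and must keep its angle
- tool_block: hardwood tool block, 50 x 130 x 45 mm, fixed to the bench, origin under its middle; the pin stands in the hole at +38 mm along its y (14 mm wide, 40 mm deep); three small hex keys stand up to 42 mm above its top at y = -14 mm and beyond
- pin: steel locking pin with red handle, 89 mm long, about 90 g; origin at its tip, z up along it. Shank 12 mm thick, 36 mm long, the first 7 mm tapered; collar 24 mm across from 36 to 41 mm; red handle 15 mm thick from 41 to 77 mm, widening to 20 mm at 82 to 86 mm. It starts upright in the block, tip 9 mm above the bench, its collar on the block's top
- pin_collar (a point): middle of the underside of the pin's collar, 36 mm above its tip; fully home it rests on the lever's top face
- end_cap_red: red plastic end cap, 64 mm across, 49 mm high, bystander, loose
- dome_standing: white domed plastic plug standing upright, 33 mm across, 106 mm high, bystander, loose, origin at its foot
- tape_measure: yellow tape measure, 38 x 72 x 60 mm, bystander, loose
Things that resemble listed ones, but are neither listed nor needed, are in the scene too. What is shaped like the pin but purple is not meant.

How it is judged:
On the way, in this order (a step that is already met when the one before it is completed fails the run):
1. the lever is pushed gently against the left end of its play (at least 5 N on the key inside, about 1 N at the handle) (contact force between key_left and anything else above 5 N), for 0.1 s.
2. then gently against the right end (contact force between key_right and anything else above 5 N), for 0.1 s.
3. the pin is home: its collar is down on the lever (distance between pin_collar and pin_hole below 0.003 m and angle between pin's own z axis and vertical below 0.09 rad), for 0.2 s.
At the end, for the whole second after the job is handed in: The pin stands at rest, upright within 5 degrees, in the lever's hole and the flange's hole below, with the underside of its collar within 3 mm of the hole's mouth, let go; the forming arm's roller is within 5 mm of where it was at the start (all of step 3 and linear speed of pin below 0.01 m/s and distance of roller from where it was at the start of the episode below 0.005 m); the robot touches nothing.
It fails at once if the forming arm is shifted: its roller is more than 5 mm from where it was (distance of roller from where it was at the start of the episode above 0.005 m).
It fails at once if the pin is forced: it is pressed on the bender with more than 25 N (contact force between pin and bender above 25 N).
It fails at once if a bystander is moved by more than 30 mm (distance of any of end_cap_red, dome_standing, tape_measure from where it was at the start of the episode above 0.03 m).
It also fails if it takes over 72 s, if anything falls off the work surface, if the arm or the gripper's body presses on something with over 40 N, if the wrist force passes 120 N, or if a joint passes its speed limit or range.

### The arm

A 6-joint arm with a two-finger parallel gripper is mounted at the origin on the work surface; the furniture and walls round the work are solid. World frame = base frame: x ahead of the robot, y to its left, z up, the work surface at z = 0. Lengths are in m, angles in rad, forces in N, time in s.
With the tool pointing down it reaches from about 0.225 to 0.875 m from the base axis. Payload 3.4 kg.
Tool frame: the origin (TCP) lies where the fingers leave the gripper's body, on its centre line; the fingertips stand 73 mm ahead of it and the grasp point (between the pads) lies 54 mm ahead of it (manip.grip_point_offset is the distance from the TCP to the grasp point, in m); z points along the fingers, y is the line along which they close (so a half turn about z gives the same grasp; the last joint's range is limited). The gripper opens to 85 mm and grips with 20 to 120 N. Pads are 22 mm wide; open, the fingers measure 114 mm over their backs; the gripper's body (76 mm by 85 mm) begins 54 mm behind the grasp point. The pads swing forward as they close: fully open they stand 13 mm farther back than shut.
Start: joints at [-1.379, 0.276, 1.505, -0, 1.361, -0.121], TCP at [0.177, -0.547, 0.304] pointing down, gripper open.
Joint ranges: [-2.89, 2.89], [-0.75, 2.08], [0.22, 2.7], [-1.18, 4.32], [0.11, 2.71], [-2.7, 2.7]. Speed limits (rad/s): [2.57, 2.57, 3.14, 3.14, 3.14, 3.14].

### API

Orientations are given as a unit quaternion [w, x, y, z].
In Python, from rig import sensors, cams, manip, spotter gives the robot as it stands.
- The arm moves only by the tool drive_tool, never from a script. Its argument "targets" is a list of rows, each a list of 4 numbers: the shift along the world's x, y, z in m, then the turn about the world's z in degrees. In form: [[dx, dy, dz, spin], ...]. A call has exactly 5 rows; each row shifts and turns the commanded pose from where the row before left it; what a row does not reach is not made up. A row lasts 1/8 s, in which the tool goes at most 62.5 mm and 10.7 degrees, less where a joint would pass 70% of its speed; a pose out of reach is approached as far as the arm can. A call is refused whole if a number of a shift passes 0.0625 or a number of a turn 10.7, either way. A call with a gripper value outside its range is refused whole. "jaw" is the finger opening in m, from 0 to 0.0854, set as the call begins (left out, the last holds). The fingers move at their own pace and stop on an object; "force" is the grip in N (left out, the last holds). Time passes only in rows, so rows that do not move let the fingers close, or fill a call up. It gives the time, the measured TCP pose, the force and the opening at its end, in the units of the state.
- sensors.get_state(): the state, without advancing time (a new reading comes with each control period).
- cams.get_image(name): name is "scene" or "top" or "wrist"; returns a dict with "color" (400x640x3 uint8, red, green, blue), "intrinsics" (3x3 intrinsics, pixels), "D" ([k1, k2, p1, p2, k3] as OpenCV has them; the pictures are not rectified), "R" (3x3) and "t" (3): a world point X has camera coordinates R X + t. Camera axes: x right, y down, z forward; pixel columns grow to the right and rows downward; lengths in m; the calibration is good to about 2 mm. A picture is of the moment at which its call begins. There is no depth.
- manip.sign_off(): hands the job in, once; it reports no verdict.
Trained networks look in the newest picture that a camera, given by its name, has taken for a name from the list of things; names that differ only in an ending like _2 or _b are one class to them, and where a whole thing is asked for, a point or a joint stands for the part that bears it (a point fixed in the world has none). Each returns a list of dicts, best first, with "score" (0 to 1); they miss things now and then, are a little off and sometimes report something else, mostly with a low value. They report only what shows in the picture. A call takes as long as a camera call. They do not tell look-alikes from the thing itself.
- spotter.find_in(query, camera): "point" ([x, y, z] in m, in world coordinates, good to about 4 mm: the middle of the surface that is visible of it).
- spotter.landmark_of(query, camera): "point" ([x, y, z] in m, in world coordinates, good to about 4 mm: a listed point, or the origin of a listed thing).
The state is a dict: "clock": time; "qpos": joint angles; "qd": joint speeds; "effort": joint torques, N m; "position": TCP position; "ee_rot": TCP orientation; "contact_force": force on the tool from outside, world axes, zero at the start; "moment": the same for the moment, N m; "width": finger opening in m.
Only numpy, scipy, OpenCV 4.12 (cv2) and the standard library are available. Lean on these libraries where they do the work, as an engineer would, in place of code of your own. Each camera call takes 0.05 s, during which the arm holds its last target. There are 200 camera calls.

## Working session

There is one attempt and no reset: what is moved stays moved. The work goes in short steps, Python scripts to look and compute and a tool call to move; the robot and the scene stay as the last step left them, time stands still between calls to the robot, and variables do not carry over. Pictures are saved under pics/ and viewed, on a budget of 10 in all, crops included, one or two more only if the job needs it, and the job is handed in when it is done.

Besides the shell and the picture viewer there is one more tool, called after "Call:" by a JSON object that holds its "fn" and its "kwargs", one argument or row to a line. drive_tool: Moves the arm, as the interface text tells. Its arguments: {"type":"object","properties":{"targets":{"type":"array","items":{"type":"array","items":{"type":"number"}}},"jaw":{"type":"number"},"force":{"type":"number"}},"required":["targets"]}

```bash
mkdir -p pics; ls
cat > h.py <<'E'
import numpy as np, cv2
from rig import sensors, cams, manip, spotter
def save(cam,fn,im=None):
    im=im or cams.get_image(cam); cv2.imwrite('pics/'+fn,im['color'][:,:,::-1]); return im
def ray(im,u,v):
    n=cv2.undistortPoints(np.array([[[u,v]]],float),im['intrinsics'],np.array(im['D']))[0,0]
    R=np.array(im['R']);c=-R.T@np.array(im['t']);d=R.T@np.r_[n,1];return c,d
def atz(im,u,v,z):
    c,d=ray(im,u,v);return c+d*(z-c[2])/d[2]
def proj(im,X):
    r=cv2.Rodrigues(np.array(im['R']))[0];return cv2.projectPoints(np.array(X,float).reshape(-1,1,3),r,np.array(im['t']),im['intrinsics'],np.array(im['D']))[0][:,0]
E
python3 - <<'E'
from h import *
np.set_printoptions(precision=4,suppress=True)
print(sensors.get_state())
a=save('top','top0.png');
for q in ['spindle','lever_handle','pin_hole','roller','pin_collar','pin','tool_block','end_cap_red','dome_standing','tape_measure','bender']:
    print(q,[(np.round(r['point'],3),round(r['score'],2)) for r in spotter.landmark_of(q,'top')][:3])
b=save('scene','scene0.png')
for q in ['spindle','lever_handle','pin_hole','roller','pin_collar','pin','tool_block']:
    print(q,[(np.round(r['point'],3),round(r['score'],2)) for r in spotter.landmark_of(q,'scene')][:3])
E
```

```text
pics
{'clock': 0.0, 'qpos': array([-1.379 ,  0.2766,  1.5061,  0.    ,  1.3607, -0.121 ]), 'qd': array([ 0.0013,  0.0002, -0.0006, -0.0018, -0.0002, -0.0014]), 'effort': array([ -0.0006, -41.677 , -24.5803,  -0.0002,   0.0113,  -0.    ]), 'position': array([ 0.1769, -0.5467,  0.3031]), 'ee_rot': array([-0.0009,  0.9878,  0.1558, -0.    ]), 'contact_force': array([-1.0893,  0.9717,  0.6996]), 'moment': array([-0.0096, -0.0069, -0.0124]), 'width': 0.08544031646289524}
spindle [(array([0.58 , 0.254, 0.065]), 0.84)]
lever_handle [(array([0.431, 0.234, 0.108]), 0.9)]
pin_hole [(array([0.523, 0.245, 0.069]), 0.6)]
roller [(array([0.584, 0.353, 0.071]), 0.71)]
pin_collar [(array([ 0.567, -0.234,  0.037]), 0.65), (array([ 0.503, -0.156,  0.038]), 0.43)]
pin [(array([ 0.498, -0.159,  0.   ]), 0.58), (array([ 0.568, -0.228,  0.003]), 0.39)]
tool_block []
end_cap_red [(array([ 0.62 , -0.029, -0.001]), 0.76)]
dome_standing []
tape_measure [(array([ 0.367, -0.373,  0.001]), 0.65), (array([ 0.622, -0.028,  0.002]), 0.63)]
bender [(array([0.584, 0.354, 0.07 ]), 0.68), (array([ 0.367, -0.373, -0.   ]), 0.35)]
spindle [(array([0.585, 0.256, 0.067]), 0.84)]
lever_handle [(array([ 0.583,  0.254, -0.   ]), 0.64)]
pin_hole [(array([0.524, 0.249, 0.07 ]), 0.6), (array([0.583, 0.258, 0.071]), 0.52)]
roller [(array([0.589, 0.356, 0.07 ]), 0.64)]
pin_collar [(array([ 0.522, -0.152,  0.035]), 0.71), (array([ 0.553, -0.243,  0.03 ]), 0.63), (array([ 0.489, -0.234,  0.046]), 0.47)]
pin [(array([ 0.492, -0.237,  0.011]), 0.74), (array([ 0.377, -0.183,  0.001]), 0.69), (array([ 0.561, -0.23 ,  0.002]), 0.68)]
tool_block [(array([ 0.479, -0.273,  0.002]), 0.92), (array([0.523, 0.248, 0.069]), 0.67), (array([ 0.62 , -0.032, -0.004]), 0.33)]
```

View pics/top0.png

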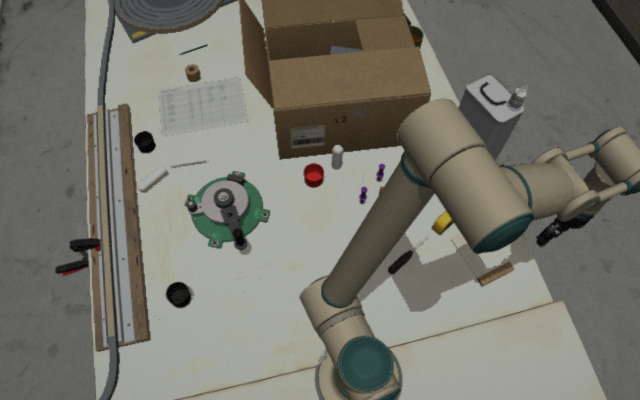

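View pics/scene0.png

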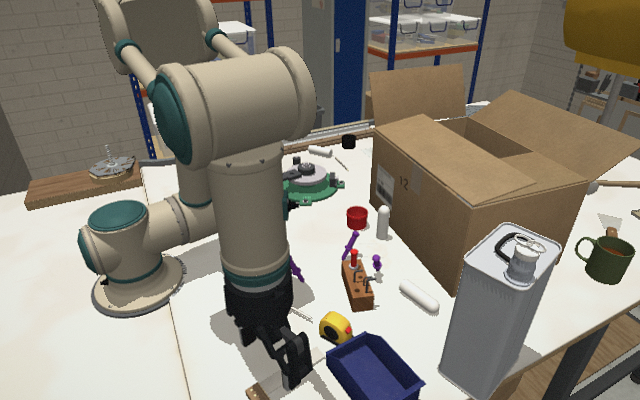

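The top view shows the bender (224,210) with its handle at (240,240), the red cap (313,175) and the purple decoys (365,195) and (380,172). The scene view shows the block (358,285) with the red pin (354,258). The handle-to-spindle distance works out at 0.153 m, which matches the given 155 mm. I'll set out now.

Call:
{"fn": "drive_tool", "kwargs": {
  "targets": [
    [0.043,0.043,0,0],
    [0.043,0.043,0,0],
    [0.043,0.043,0,0],
    [0.043,0.043,0,0],
    [0.03,0.03,0,0]
  ]
}}

```text
clock: 1.62
position: [0.3804, -0.3431, 0.3042]
ee_rot: [0.0, 0.988, 0.156, 0.0]
contact_force: [0.6, -0.6, 0.0]
width: 0.0854
```

Run:
```python
from h import *
np.set_printoptions(precision=4,suppress=True)
print(sensors.get_state()['position'])
a=save('wrist','w1.png')
for q in ['pin_collar','pin','tool_block']:
    print(q,[(np.round(r['point'],3),round(r['score'],2)) for r in spotter.landmark_of(q,'wrist')][:3])
b=save('scene','s1.png')
for q in ['lever_handle','pin_hole','roller','spindle','pin','tool_block','dome_standing']:
    print(q,[(np.round(r['point'],3),round(r['score'],2)) for r in spotter.landmark_of(q,'scene')][:3])
```

```text
[ 0.3804 -0.3431  0.3042]
pin_collar [(array([ 0.552, -0.28 ,  0.011]), 0.97), (array([ 0.333, -0.166,  0.011]), 0.94), (array([ 0.487, -0.239,  0.044]), 0.74)]
pin [(array([ 0.361, -0.18 ,  0.012]), 0.96), (array([ 0.488, -0.236,  0.009]), 0.64), (array([ 0.511, -0.149,  0.012]), 0.57)]
tool_block [(array([ 0.482, -0.27 ,  0.004]), 0.84), (array([ 0.49 , -0.236,  0.01 ]), 0.31)]
lever_handle [(array([0.43 , 0.236, 0.108]), 0.96)]
pin_hole [(array([0.526, 0.246, 0.07 ]), 0.68)]
roller [(array([0.59 , 0.358, 0.069]), 0.57)]
spindle [(array([0.584, 0.259, 0.072]), 0.69)]
pin [(array([ 0.572, -0.253,  0.016]), 0.66), (array([ 0.364, -0.179,  0.014]), 0.57), (array([ 0.489, -0.236,  0.006]), 0.56)]
tool_block [(array([ 0.48 , -0.271,  0.002]), 0.67)]
dome_standing [(array([ 0.654, -0.118,  0.002]), 0.95)]
```

View pics/w1.png

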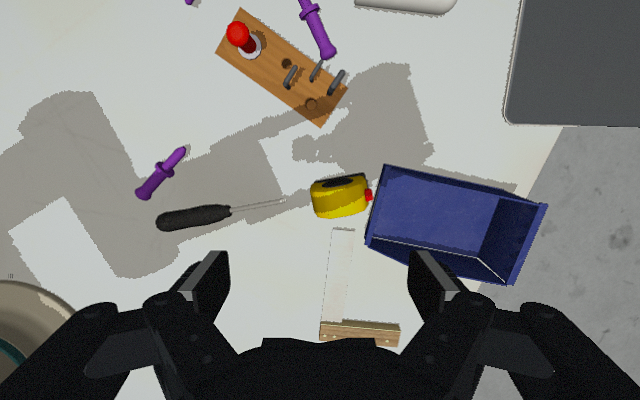

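The wrist view shows the red pin upright in the block at (240,38), with the hex keys at its far end (290–340,75). Both networks agree on about (0.488, -0.237). Next stop is the lever handle.

Call:
{"fn": "drive_tool", "kwargs": {
  "targets": [
    [0.005,0.058,0,-2],
    [0.005,0.058,0,-2],
    [0.005,0.058,0,-2],
    [0.005,0.058,0,-2],
    [0.005,0.058,0,-2]
  ]
}}

```text
clock: 2.85
position: [0.4039, -0.0538, 0.3042]
ee_rot: [0.0, 0.998, 0.068, 0.001]
contact_force: [0.8, 0.7, 0.7]
width: 0.0851
```

Call:
{"fn": "drive_tool", "kwargs": {
  "targets": [
    [0.005,0.058,0,0],
    [0.005,0.058,0,0],
    [0.005,0.058,0,0],
    [0.005,0.058,0,0],
    [0,0,0,0]
  ]
}}

```text
clock: 3.48
position: [0.424, 0.1801, 0.3039]
ee_rot: [-0.001, 0.997, 0.072, 0.0]
contact_force: [-0.3, -0.7, -0.3]
width: 0.0853
```

Run:
```python
from h import *
np.set_printoptions(precision=4,suppress=True)
s=sensors.get_state();print(s['position'],s['ee_rot'],s['contact_force'])
for c in ['wrist','scene','top']:
  a=save(c,c[0]+'2.png')
  for q in ['lever_handle','pin_hole','roller','spindle']:
    print(c,q,[(np.round(r['point'],4),round(r['score'],2)) for r in spotter.landmark_of(q,c)][:3])
```

```text
[0.424  0.1801 0.3039] [-0.0006  0.9974  0.0719  0.0002] [-0.3448 -0.6801 -0.2801]
wrist lever_handle [(array([ 0.5825,  0.2573, -0.0001]), 0.74), (array([0.4276, 0.2297, 0.1082]), 0.67)]
wrist pin_hole [(array([0.5285, 0.2476, 0.0706]), 0.87)]
wrist roller [(array([0.5248, 0.2493, 0.0733]), 0.44)]
wrist spindle [(array([0.5793, 0.252 , 0.0686]), 0.71), (array([ 0.5829,  0.2547, -0.0008]), 0.27)]
scene lever_handle [(array([0.4306, 0.2366, 0.1086]), 0.92), (array([0.5873, 0.3559, 0.0708]), 0.22)]
scene pin_hole [(array([0.5239, 0.2464, 0.0727]), 0.77)]
scene roller [(array([0.5892, 0.3573, 0.074 ]), 0.8)]
scene spindle [(array([0.5802, 0.2565, 0.0697]), 0.93)]
top lever_handle [(array([0.4298, 0.2318, 0.1052]), 0.57), (array([0.5795, 0.2524, 0.0003]), 0.32)]
top pin_hole [(array([0.5256, 0.2444, 0.0694]), 0.64)]
top roller [(array([0.5875, 0.3476, 0.0688]), 0.65)]
top spindle [(array([0.579 , 0.2553, 0.0678]), 0.58), (array([0.5784, 0.2542, 0.0045]), 0.4)]
```

View pics/w2.png

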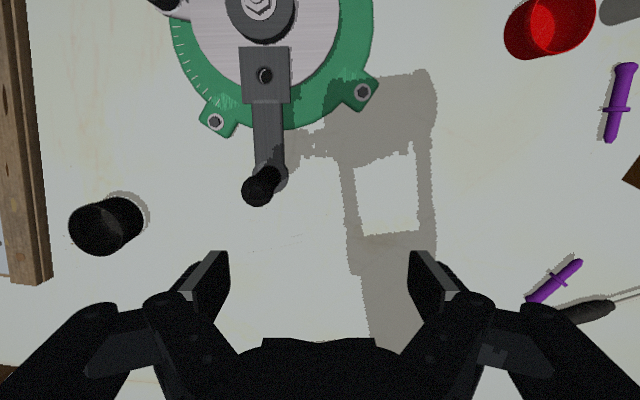

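The wrist view shows the handle at (260,188), the hole at (264,74) and the nut at (260,5). All cameras agree on a handle at (0.4295, 0.2335), and the tool yaw matches the lever. I'll descend around the handle and cage it loosely, because the cage centre at each end of the play gives the same midpoint as a firm grip would.

Call:
{"fn": "drive_tool", "kwargs": {
  "targets": [
    [0.003,0.027,0,0],
    [0.0025,0.0265,0,0],
    [0,0,-0.045,0],
    [0,0,-0.047,0],
    [0,0,-0.047,0]
  ]
}}

```text
clock: 4.85
position: [0.4295, 0.2306, 0.1638]
ee_rot: [-0.0, 0.998, 0.069, 0.001]
contact_force: [-0.1, 0.1, -0.1]
width: 0.0854
```

Call:
{"fn": "drive_tool", "kwargs": {
  "targets": [
    [0,0,0,0],
    [0,0,0,0],
    [0,0,0,0],
    [0,0,0,0],
    [0,0,0,0]
  ],
  "jaw": 0.034,
  "force": 20
}}

```text
clock: 5.48
position: [0.4298, 0.2305, 0.1658]
ee_rot: [-0.0, 0.998, 0.069, 0.001]
contact_force: [-0.3, -0.1, 0.8]
width: 0.0338
```

Run:
```python
from h import *
np.set_printoptions(precision=4,suppress=True)
s=sensors.get_state();print(s['position'],s['ee_rot'],s['contact_force'],s['width'])
save('wrist','w3.png')
```

```text
[0.4298 0.2305 0.1658] [-0.0002  0.9976  0.069   0.0008] [-0.2613 -0.1475  0.8071] 0.03377959293798532
```

View pics/w3.png

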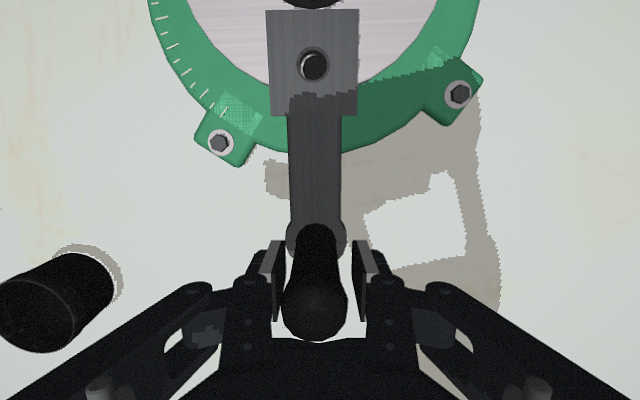

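The handle (315,290) sits inside the cage between pads at (275,275) and (362,275), in line with the lever. I'll push gently to the left (+y).

Call:
{"fn": "drive_tool", "kwargs": {
  "targets": [
    [0,0.001,0,0],
    [0,0.001,0,0],
    [0,0.001,0,0],
    [0,0.001,0,0],
    [0,0.001,0,0]
  ]
}}

```text
clock: 6.15
position: [0.4294, 0.2355, 0.1649]
ee_rot: [0.0, 0.998, 0.069, -0.0]
contact_force: [0.6, -0.2, 0.0]
width: 0.0339
```

Call:
{"fn": "drive_tool", "kwargs": {
  "targets": [
    [-0.0001,0.0006,0,-0.2],
    [-0.0001,0.0006,0,-0.2],
    [0,0.0006,0,-0.2],
    [-0.0001,0.0006,0,-0.2],
    [0,0.0006,0,-0.2]
  ]
}}

```text
clock: 6.78
position: [0.4291, 0.2384, 0.1649]
ee_rot: [0.0, 0.998, 0.06, -0.0]
contact_force: [-0.1, -0.1, -0.1]
width: 0.0336
```

Call:
{"fn": "drive_tool", "kwargs": {
  "targets": [
    [-0.0001,0.0006,0,-0.2],
    [-0.0001,0.0006,0,-0.2],
    [0,0.0006,0,-0.2],
    [-0.0001,0.0006,0,-0.2],
    [0,0.0006,0,-0.2]
  ]
}}

```text
clock: 7.4
position: [0.4288, 0.2414, 0.1649]
ee_rot: [0.0, 0.999, 0.052, -0.0]
contact_force: [-1.0, -0.4, 0.2]
width: 0.0342
```

Call:
{"fn": "drive_tool", "kwargs": {
  "targets": [
    [-0.0001,0.0006,0,-0.2],
    [-0.0001,0.0006,0,-0.2],
    [0,0.0006,0,-0.2],
    [-0.0001,0.0006,0,-0.2],
    [0,0.0006,0,-0.2]
  ]
}}

```text
clock: 8.02
position: [0.4285, 0.2444, 0.1649]
ee_rot: [0.0, 0.999, 0.043, -0.0]
contact_force: [0.1, -0.5, 0.4]
width: 0.034
```

Call:
{"fn": "drive_tool", "kwargs": {
  "targets": [
    [0,0.0006,0,-0.2],
    [-0.0001,0.0006,0,-0.2],
    [0,0.0006,0,-0.2],
    [0,0.0006,0,-0.2],
    [0,0.0006,0,-0.2]
  ]
}}

```text
clock: 8.65
position: [0.4284, 0.2474, 0.1649]
ee_rot: [0.0, 0.999, 0.034, -0.0]
contact_force: [-0.2, -1.6, 0.9]
width: 0.0339
```

Call:
{"fn": "drive_tool", "kwargs": {
  "targets": [
    [0,0.0003,0,-0.1],
    [0,0.0003,0,-0.1],
    [0,0.0003,0,-0.1],
    [0,0.0003,0,-0.1],
    [0,0.0003,0,-0.1]
  ]
}}

```text
clock: 9.28
position: [0.4284, 0.2489, 0.1649]
ee_rot: [0.0, 1.0, 0.03, -0.0]
contact_force: [-0.8, -0.1, 0.4]
width: 0.034
```

Call:
{"fn": "drive_tool", "kwargs": {
  "targets": [
    [0,0.0005,0,-0.2],
    [0,0.0005,0,-0.2],
    [0,0.0005,0,-0.2],
    [0,0.0005,0,-0.2],
    [0,0.0005,0,-0.2]
  ]
}}

```text
clock: 9.9
position: [0.4285, 0.2514, 0.1649]
ee_rot: [0.0, 1.0, 0.021, 0.0]
contact_force: [-0.3, -0.2, 0.7]
width: 0.0339
```

Call:
{"fn": "drive_tool", "kwargs": {
  "targets": [
    [0,0.0005,0,-0.2],
    [0,0.0005,0,-0.2],
    [0,0.0005,0,-0.2],
    [0,0.0005,0,-0.2],
    [0,0.0005,0,-0.2]
  ]
}}

```text
clock: 10.52
position: [0.4284, 0.2539, 0.1649]
ee_rot: [0.0, 1.0, 0.012, -0.0]
contact_force: [-0.9, -0.8, 0.6]
width: 0.0339
```

Call:
{"fn": "drive_tool", "kwargs": {
  "targets": [
    [0,0.0005,0,-0.2],
    [0,0.0005,0,-0.2],
    [0,0.0005,0,-0.2],
    [0,0.0005,0,-0.2],
    [0,0.0005,0,-0.2]
  ]
}}

```text
clock: 11.15
position: [0.4285, 0.2564, 0.1649]
ee_rot: [0.0, 1.0, 0.004, 0.0]
contact_force: [-0.7, -0.2, -0.4]
width: 0.0336
```

Call:
{"fn": "drive_tool", "kwargs": {
  "targets": [
    [0,0.0005,0,-0.2],
    [0,0.0005,0,-0.2],
    [0,0.0005,0,-0.2],
    [0,0.0005,0,-0.2],
    [0,0.0005,0,-0.2]
  ]
}}

```text
clock: 11.78
position: [0.4285, 0.2589, 0.1649]
ee_rot: [0.0, 1.0, -0.005, 0.0]
contact_force: [-0.8, -0.7, -1.2]
width: 0.034
```

Run:
```python
from h import *
for c in ['scene','wrist']:
  a=save(c,c[0]+'4.png')
  for q in ['lever_handle','pin_hole','roller','spindle']:
    print(c,q,[(np.round(r['point'],4),round(r['score'],2)) for r in spotter.landmark_of(q,c)][:2])
```

```text
scene lever_handle []
scene pin_hole [(array([0.5244, 0.2541, 0.0711]), 0.72)]
scene roller [(array([0.5893, 0.3538, 0.0745]), 0.79)]
scene spindle [(array([0.5829, 0.257 , 0.0676]), 0.81), (array([0.5854, 0.3585, 0.0728]), 0.59)]
wrist lever_handle [(array([0.425 , 0.2509, 0.1092]), 0.68)]
wrist pin_hole [(array([0.5236, 0.2579, 0.0698]), 0.8)]
wrist roller []
wrist spindle []
```

Call:
{"fn": "drive_tool", "kwargs": {
  "targets": [
    [0,0.0005,0,-0.2],
    [0,0.0005,0,-0.2],
    [0,0.0005,0,-0.2],
    [0,0.0005,0,-0.2],
    [0,0.0005,0,-0.2]
  ]
}}

```text
clock: 12.9
position: [0.4285, 0.2614, 0.1649]
ee_rot: [0.0, 1.0, -0.014, 0.0]
contact_force: [1.2, -0.3, 0.2]
width: 0.0341
```

Call:
{"fn": "drive_tool", "kwargs": {
  "targets": [
    [0,0.0005,0,-0.2],
    [0,0.0005,0,-0.2],
    [0,0.0005,0,-0.2],
    [0,0.0005,0,-0.2],
    [0,0.0005,0,-0.2]
  ]
}}

```text
clock: 13.52
position: [0.4285, 0.2639, 0.1649]
ee_rot: [0.0, 1.0, -0.023, 0.0]
contact_force: [0.1, -0.9, -0.6]
width: 0.0339
```

Call:
{"fn": "drive_tool", "kwargs": {
  "targets": [
    [0,0.0005,0,-0.2],
    [0,0.0005,0,-0.2],
    [0,0.0005,0,-0.2],
    [0,0.0005,0,-0.2],
    [0,0.0005,0,-0.2]
  ]
}}

```text
clock: 14.15
position: [0.4284, 0.2664, 0.1649]
ee_rot: [0.0, 1.0, -0.031, -0.0]
contact_force: [-0.5, -0.0, -0.7]
width: 0.034
```

Call:
{"fn": "drive_tool", "kwargs": {
  "targets": [
    [0,0.0005,0,-0.2],
    [0,0.0005,0,-0.2],
    [0,0.0005,0,-0.2],
    [0,0.0005,0,-0.2],
    [0,0.0005,0,-0.2]
  ]
}}

```text
clock: 14.78
position: [0.4286, 0.2684, 0.1649]
ee_rot: [0.001, 0.999, -0.04, 0.0]
contact_force: [1.5, -5.7, -0.0]
width: 0.0341
```

Call:
{"fn": "drive_tool", "kwargs": {
  "targets": [
    [0,0,0,0],
    [0,0,0,0],
    [0,0,0,0],
    [0,0,0,0],
    [0,0,0,0]
  ]
}}

```text
clock: 15.4
position: [0.4286, 0.2684, 0.1649]
ee_rot: [0.001, 0.999, -0.04, 0.0]
contact_force: [3.2, -4.3, 0.4]
width: 0.0339
```

Left end felt at TCP y = 0.2684 with 4–6 N. Now going right, fast as far as where the lever stood at the start (certainly free), then slowly.

Call:
{"fn": "drive_tool", "kwargs": {
  "targets": [
    [0,-0.0039,0,1.2],
    [0,-0.0039,0,1.2],
    [0,-0.0039,0,1.2],
    [0,-0.0039,0,1.2],
    [0,-0.0039,0,1.2]
  ]
}}

```text
clock: 16.02
position: [0.4283, 0.2492, 0.1649]
ee_rot: [-0.0, 1.0, 0.013, -0.0]
contact_force: [-0.1, 0.9, 0.4]
width: 0.0337
```

Call:
{"fn": "drive_tool", "kwargs": {
  "targets": [
    [0,-0.0039,0,1.2],
    [0,-0.0039,0,1.2],
    [0.0003,-0.0039,0,1.2],
    [0.0003,-0.0039,0,1.2],
    [0.0004,-0.0039,0,1.2]
  ]
}}

```text
clock: 16.65
position: [0.4296, 0.2296, 0.165]
ee_rot: [0.0, 0.998, 0.065, 0.0]
contact_force: [-0.3, 0.3, 0.1]
width: 0.034
```

Call:
{"fn": "drive_tool", "kwargs": {
  "targets": [
    [0,-0.0005,0,0.2],
    [0.0001,-0.0005,0,0.2],
    [0,-0.0005,0,0.2],
    [0.0001,-0.0005,0,0.2],
    [0,-0.0005,0,0.2]
  ]
}}

```text
clock: 17.27
position: [0.4297, 0.2274, 0.1649]
ee_rot: [0.0, 0.997, 0.074, 0.0]
contact_force: [-0.1, 0.7, -0.1]
width: 0.0339
```

Call:
{"fn": "drive_tool", "kwargs": {
  "targets": [
    [0.0001,-0.0005,0,0.2],
    [0.0001,-0.0005,0,0.2],
    [0,-0.0005,0,0.2],
    [0.0001,-0.0005,0,0.2],
    [0.0001,-0.0005,0,0.2]
  ]
}}

```text
clock: 17.9
position: [0.4301, 0.2249, 0.1649]
ee_rot: [0.0, 0.997, 0.082, 0.0]
contact_force: [0.7, 1.1, 0.3]
width: 0.034
```

Call:
{"fn": "drive_tool", "kwargs": {
  "targets": [
    [0.0001,-0.0005,0,0.2],
    [0.0001,-0.0005,0,0.2],
    [0,-0.0005,0,0.2],
    [0.0001,-0.0005,0,0.2],
    [0.0001,-0.0005,0,0.2]
  ]
}}

```text
clock: 18.52
position: [0.4304, 0.2223, 0.1649]
ee_rot: [0.0, 0.996, 0.091, -0.0]
contact_force: [0.7, 0.1, 0.7]
width: 0.0342
```

Call:
{"fn": "drive_tool", "kwargs": {
  "targets": [
    [0.0001,-0.0005,0,0.2],
    [0.0001,-0.0005,0,0.2],
    [0.0001,-0.0005,0,0.2],
    [0.0001,-0.0005,0,0.2],
    [0.0001,-0.0005,0,0.2]
  ]
}}

```text
clock: 19.15
position: [0.4309, 0.2199, 0.1649]
ee_rot: [0.0, 0.995, 0.1, -0.0]
contact_force: [0.6, 0.2, 0.2]
width: 0.034
```

Call:
{"fn": "drive_tool", "kwargs": {
  "targets": [
    [0.0001,-0.0005,0,0.2],
    [0.0001,-0.0005,0,0.2],
    [0.0001,-0.0005,0,0.2],
    [0.0001,-0.0005,0,0.2],
    [0.0001,-0.0005,0,0.2]
  ]
}}

```text
clock: 19.77
position: [0.4314, 0.2173, 0.1649]
ee_rot: [0.0, 0.994, 0.108, -0.0]
contact_force: [-0.0, 0.4, 0.1]
width: 0.0343
```

Call:
{"fn": "drive_tool", "kwargs": {
  "targets": [
    [0.0001,-0.0005,0,0.2],
    [0.0001,-0.0005,0,0.2],
    [0.0001,-0.0005,0,0.2],
    [0.0001,-0.0005,0,0.2],
    [0.0001,-0.0005,0,0.2]
  ]
}}

```text
clock: 20.4
position: [0.432, 0.2148, 0.1649]
ee_rot: [0.0, 0.993, 0.117, 0.0]
contact_force: [-0.8, -0.3, 0.3]
width: 0.034
```

Call:
{"fn": "drive_tool", "kwargs": {
  "targets": [
    [0.0001,-0.0005,0,0.2],
    [0.0001,-0.0005,0,0.2],
    [0.0001,-0.0005,0,0.2],
    [0.0001,-0.0005,0,0.2],
    [0.0001,-0.0005,0,0.2]
  ]
}}

```text
clock: 21.02
position: [0.4324, 0.2123, 0.1649]
ee_rot: [0.0, 0.992, 0.126, 0.0]
contact_force: [1.9, 0.5, -0.6]
width: 0.034
```

Call:
{"fn": "drive_tool", "kwargs": {
  "targets": [
    [0.0001,-0.0005,0,0.2],
    [0.0001,-0.0005,0,0.2],
    [0.0001,-0.0005,0,0.2],
    [0.0001,-0.0005,0,0.2],
    [0.0001,-0.0005,0,0.2]
  ]
}}

```text
clock: 21.65
position: [0.433, 0.2098, 0.1649]
ee_rot: [0.0, 0.991, 0.134, 0.0]
contact_force: [1.0, 0.8, -0.0]
width: 0.0341
```

Call:
{"fn": "drive_tool", "kwargs": {
  "targets": [
    [0.0001,-0.0005,0,0.2],
    [0.0001,-0.0005,0,0.2],
    [0.0001,-0.0005,0,0.2],
    [0.0001,-0.0005,0,0.2],
    [0.0002,-0.0005,0,0.2]
  ]
}}

```text
clock: 22.28
position: [0.4335, 0.2073, 0.1649]
ee_rot: [0.0, 0.99, 0.143, -0.0]
contact_force: [-0.2, -0.3, -0.5]
width: 0.0342
```

Call:
{"fn": "drive_tool", "kwargs": {
  "targets": [
    [0.0001,-0.0005,0,0.2],
    [0.0002,-0.0005,0,0.2],
    [0.0001,-0.0005,0,0.2],
    [0.0001,-0.0005,0,0.2],
    [0.0002,-0.0005,0,0.2]
  ]
}}

```text
clock: 22.9
position: [0.4342, 0.2048, 0.1649]
ee_rot: [0.0, 0.988, 0.152, 0.0]
contact_force: [-0.2, 1.3, 0.1]
width: 0.0342
```

Call:
{"fn": "drive_tool", "kwargs": {
  "targets": [
    [0.0001,-0.0005,0,0.2],
    [0.0002,-0.0005,0,0.2],
    [0.0001,-0.0005,0,0.2],
    [0.0002,-0.0005,0,0.2],
    [0.0002,-0.0005,0,0.2]
  ]
}}

```text
clock: 23.52
position: [0.435, 0.2023, 0.1649]
ee_rot: [0.0, 0.987, 0.16, 0.0]
contact_force: [0.9, 0.5, -0.0]
width: 0.0338
```

Call:
{"fn": "drive_tool", "kwargs": {
  "targets": [
    [0.0001,-0.0005,0,0.2],
    [0.0002,-0.0005,0,0.2],
    [0.0001,-0.0005,0,0.2],
    [0.0002,-0.0005,0,0.2],
    [0.0002,-0.0005,0,0.2]
  ]
}}

```text
clock: 24.15
position: [0.4358, 0.1998, 0.1649]
ee_rot: [0.0, 0.986, 0.169, -0.0]
contact_force: [-0.9, -0.3, -0.6]
width: 0.0342
```

Run:
```python
from h import *
for c in ['scene','wrist']:
  a=save(c,c[0]+'5.png')
  for q in ['lever_handle','pin_hole','roller','spindle']:
    print(c,q,[(np.round(r['point'],4),round(r['score'],2)) for r in spotter.landmark_of(q,c)][:2])
```

```text
scene lever_handle [(array([0.4385, 0.2071, 0.109 ]), 0.76)]
scene pin_hole [(array([0.5282, 0.236 , 0.0701]), 0.9), (array([5.847e-01, 2.526e-01, 3.000e-04]), 0.61)]
scene roller [(array([0.5882, 0.358 , 0.0729]), 0.71)]
scene spindle [(array([0.5828, 0.2558, 0.0733]), 0.78)]
wrist lever_handle [(array([0.4322, 0.2032, 0.111 ]), 0.9)]
wrist pin_hole [(array([0.5273, 0.2378, 0.0688]), 0.81)]
wrist roller []
wrist spindle []
```

Lever follows, roller unchanged. Continuing.

Call:
{"fn": "drive_tool", "kwargs": {
  "targets": [
    [0.0002,-0.0005,0,0.2],
    [0.0002,-0.0005,0,0.2],
    [0.0001,-0.0005,0,0.2],
    [0.0002,-0.0005,0,0.2],
    [0.0002,-0.0005,0,0.2]
  ]
}}

```text
clock: 25.28
position: [0.4368, 0.1974, 0.1649]
ee_rot: [0.0, 0.984, 0.177, 0.0]
contact_force: [1.5, 0.3, 0.4]
width: 0.0338
```

Call:
{"fn": "drive_tool", "kwargs": {
  "targets": [
    [0.0002,-0.0005,0,0.2],
    [0.0002,-0.0005,0,0.2],
    [0.0002,-0.0005,0,0.2],
    [0.0002,-0.0005,0,0.2],
    [0.0002,-0.0005,0,0.2]
  ]
}}

```text
clock: 25.9
position: [0.4378, 0.1948, 0.1649]
ee_rot: [0.0, 0.983, 0.186, 0.0]
contact_force: [-0.3, 0.3, -0.2]
width: 0.0342
```

Call:
{"fn": "drive_tool", "kwargs": {
  "targets": [
    [0.0002,-0.0005,0,0.2],
    [0.0002,-0.0005,0,0.2],
    [0.0002,-0.0005,0,0.2],
    [0.0002,-0.0005,0,0.2],
    [0.0002,-0.0005,0,0.2]
  ]
}}

```text
clock: 26.52
position: [0.4387, 0.1923, 0.1649]
ee_rot: [0.0, 0.981, 0.195, -0.0]
contact_force: [0.6, 1.7, -1.2]
width: 0.0338
```

Call:
{"fn": "drive_tool", "kwargs": {
  "targets": [
    [0.0001,-0.0003,0,0.1],
    [0.0001,-0.0003,0,0.1],
    [0.0001,-0.0003,0,0.1],
    [0.0001,-0.0003,0,0.1],
    [0.0001,-0.0003,0,0.1]
  ]
}}

```text
clock: 27.15
position: [0.4393, 0.1912, 0.165]
ee_rot: [-0.0, 0.98, 0.199, 0.0]
contact_force: [-0.6, 2.5, -0.5]
width: 0.034
```

Call:
{"fn": "drive_tool", "kwargs": {
  "targets": [
    [0.0001,-0.0003,0,0.1],
    [0,0,0,0],
    [0,0,0,0],
    [0,0,0,0],
    [0,0,0,0]
  ]
}}

```text
clock: 27.78
position: [0.4394, 0.1907, 0.165]
ee_rot: [-0.0, 0.98, 0.2, 0.0]
contact_force: [0.7, 4.6, -0.9]
width: 0.0341
```

Right end felt at (0.4394, 0.1907) with 2.5–4.6 N. The play runs from lever yaw -2.7° to 22.6°, so the middle is about 9.95° and the handle belongs at (0.4293, 0.2287). I'll centre the cage there and close to set it.

Call:
{"fn": "drive_tool", "kwargs": {
  "targets": [
    [-0.002,0.0076,0,-2.6],
    [-0.002,0.0076,0,-2.6],
    [-0.002,0.0076,0,-2.6],
    [-0.002,0.0076,0,-2.6],
    [-0.0018,0.0078,0,-2.6]
  ]
}}

```text
clock: 28.4
position: [0.4291, 0.2276, 0.1647]
ee_rot: [0.002, 0.996, 0.087, -0.001]
contact_force: [0.8, -0.9, -0.2]
width: 0.034
```

Call:
{"fn": "drive_tool", "kwargs": {
  "targets": [
    [0,0,0,0],
    [0,0,0,0],
    [0,0,0,0],
    [0,0,0,0],
    [0,0,0,0]
  ],
  "jaw": 0.02
}}

```text
clock: 29.02
position: [0.4291, 0.2284, 0.1649]
ee_rot: [0.0, 0.996, 0.087, -0.001]
contact_force: [-2.8, -0.8, 3.7]
width: 0.0242
```

Call:
{"fn": "drive_tool", "kwargs": {
  "targets": [
    [0,0,0,0],
    [0,0,0,0],
    [0,0,0,0],
    [0,0,0.04,0],
    [0,0,0.05,0]
  ],
  "jaw": 0.0854
}}

```text
clock: 29.65
position: [0.4291, 0.2286, 0.2549]
ee_rot: [0.0, 0.996, 0.087, -0.001]
contact_force: [0.9, 0.4, 0.3]
width: 0.0854
```

Call:
{"fn": "drive_tool", "kwargs": {
  "targets": [
    [0,-0.02,0.05,0],
    [0,-0.06,0,0],
    [0,-0.03,0,0],
    [0,0,0,0],
    [0,0,0,0]
  ]
}}

```text
clock: 30.28
position: [0.4297, 0.1193, 0.3049]
ee_rot: [-0.0, 0.996, 0.087, 0.0]
contact_force: [-0.1, -0.5, -0.0]
width: 0.0853
```

Run:
```python
from h import *
np.set_printoptions(precision=4,suppress=True)
s=sensors.get_state();print(s['position'],s['ee_rot'],s['contact_force'],s['width'])
for c in ['scene','wrist','top']:
  a=save(c,c[0]+'6.png')
  for q in ['lever_handle','pin_hole','roller','spindle']:
    print(c,q,[(np.round(r['point'],4),round(r['score'],2)) for r in spotter.landmark_of(q,c)][:2])
```

```text
[0.4297 0.1193 0.3049] [-0.0004  0.9962  0.0872  0.0001] [-0.1188 -0.4748 -0.0324] 0.08527172673936034
scene lever_handle [(array([0.431 , 0.2345, 0.11  ]), 0.59), (array([ 0.4868, -0.2359,  0.0457]), 0.54)]
scene pin_hole [(array([0.5237, 0.2474, 0.0704]), 0.68), (array([ 0.4795, -0.274 ,  0.0041]), 0.52)]
scene roller [(array([0.5891, 0.3531, 0.0749]), 0.58), (array([0.5224, 0.2467, 0.0691]), 0.22)]
scene spindle [(array([0.5828, 0.2598, 0.0696]), 0.98)]
wrist lever_handle [(array([0.4256, 0.2268, 0.1102]), 0.72)]
wrist pin_hole [(array([0.5248, 0.2446, 0.0687]), 0.89), (array([ 0.655 , -0.1107,  0.0017]), 0.24)]
wrist roller []
wrist spindle [(array([ 0.5816,  0.2541, -0.0013]), 0.47), (array([0.5829, 0.2587, 0.0011]), 0.41)]
top lever_handle [(array([0.432 , 0.2295, 0.1086]), 0.67)]
top pin_hole [(array([0.5251, 0.2427, 0.0676]), 0.73)]
top roller [(array([0.5852, 0.351 , 0.0702]), 0.63)]
top spindle [(array([0.5788, 0.2542, 0.0664]), 0.61)]
```

View pics/w6.png

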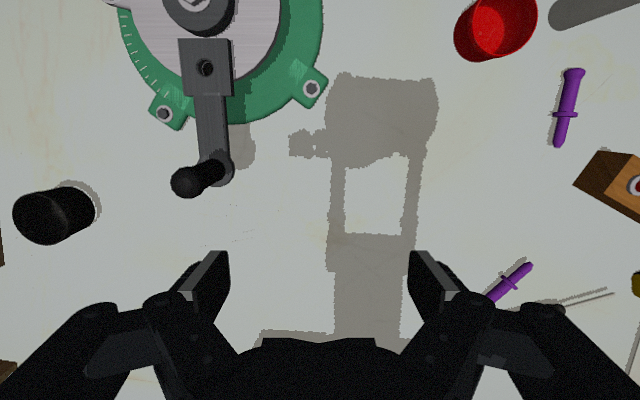

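The lever is set: hole at (205,68) in the view. The networks give (0.525, 0.2445) and the geometry gives (0.5249, 0.2455). Now to the pin.

Call:
{"fn": "drive_tool", "kwargs": {
  "targets": [
    [0.0083,-0.051,0,0],
    [0.0083,-0.051,0,0],
    [0.0083,-0.051,0,0],
    [0.0083,-0.051,0,0],
    [0.0083,-0.051,0,0]
  ],
  "jaw": 0.045
}}

```text
clock: 31.65
position: [0.4711, -0.138, 0.3051]
ee_rot: [0.0, 0.996, 0.087, 0.0]
contact_force: [1.4, 0.1, -0.6]
width: 0.0453
```

Call:
{"fn": "drive_tool", "kwargs": {
  "targets": [
    [0.0083,-0.051,-0.02,0],
    [0.0083,-0.05,-0.03,0],
    [0,0,-0.035,0],
    [0,0,0,0],
    [0,0,0,0]
  ]
}}

```text
clock: 32.28
position: [0.4881, -0.2371, 0.221]
ee_rot: [0.0, 0.996, 0.088, 0.001]
contact_force: [-0.3, -0.5, 0.8]
width: 0.045
```

Run:
```python
from h import *
np.set_printoptions(precision=4,suppress=True)
s=sensors.get_state();print(s['position'],s['ee_rot'],s['contact_force'],s['width'])
a=save('wrist','w7.png')
p=s['position'];print('gp proj',proj(a,[p-[0,0,.054],[p[0],p[1],.095],[.488,-.237,.095],[.488,-.237,.05]]))
for q in ['pin','pin_collar','tool_block']:
    print(q,[(np.round(r['point'],4),round(r['score'],2)) for r in spotter.landmark_of(q,'wrist')][:3])
```

```text
[ 0.4881 -0.2371  0.221 ] [0.0004 0.9962 0.0876 0.0006] [-0.3097 -0.4623  0.7664] 0.044985980582203856
gp proj [[319.3549 274.3034]
 [318.9939 222.3088]
 [318.7569 222.4362]
 [318.6737 204.5269]]
pin [(array([ 0.4896, -0.2352,  0.0113]), 0.9), (array([ 0.5716, -0.2507,  0.0158]), 0.55)]
pin_collar [(array([ 0.4865, -0.241 ,  0.0481]), 0.86), (array([ 0.5511, -0.276 ,  0.0111]), 0.64), (array([ 0.5499, -0.1504,  0.012 ]), 0.56)]
tool_block [(array([ 0.4807, -0.2715,  0.0022]), 0.73)]
```

View pics/w7.png

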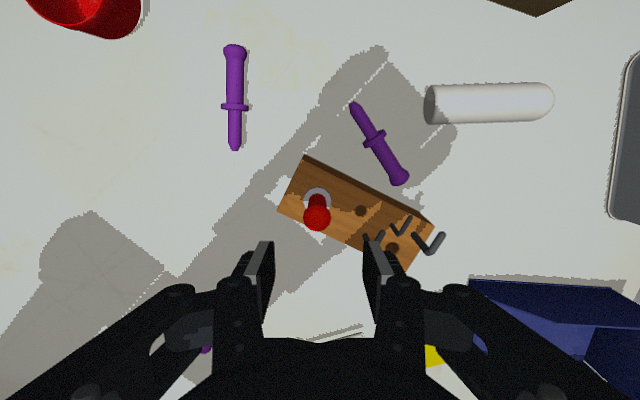

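The red pin top is at (317,217), about 5 px ahead of where I predicted, so it lies about 3 mm farther in +x. The hex keys (375–440,235) would be near the right finger, so I'll turn the tool +45° to clear them before going down.

Call:
{"fn": "drive_tool", "kwargs": {
  "targets": [
    [0.0028,0.001,0,9],
    [0,0,0,9],
    [0,0,0,9],
    [0,0,0,9],
    [0,0,0,9]
  ],
  "jaw": 0.042
}}

```text
clock: 33.1
position: [0.4908, -0.236, 0.2211]
ee_rot: [0.001, 0.886, 0.465, 0.001]
contact_force: [-0.3, -0.4, 0.2]
width: 0.0413
```

Call:
{"fn": "drive_tool", "kwargs": {
  "targets": [
    [0,0,-0.02,0],
    [0,0,-0.023,0],
    [0,0,-0.025,0],
    [0,0,-0.025,0],
    [0,0,0,0]
  ]
}}

```text
clock: 33.72
position: [0.4898, -0.2354, 0.1262]
ee_rot: [-0.001, 0.887, 0.462, -0.001]
contact_force: [-0.2, -0.1, 0.4]
width: 0.0419
```

Run:
```python
from h import *
np.set_printoptions(precision=4,suppress=True)
s=sensors.get_state();print(s['position'],s['ee_rot'],s['contact_force'],s['width'],s['qpos'])
a=save('wrist','w8.png')
p=s['position'];print('gp proj',proj(a,[p-[0,0,.054],[p[0],p[1],.095]]))
```

```text
[ 0.4898 -0.2354  0.1262] [-0.0012  0.8868  0.4622 -0.0007] [-0.1699 -0.127   0.4177] 0.0418712379400636 [-0.5761  0.3898  1.825  -0.      0.9294  0.0338]
gp proj [[319.1082 274.825 ]
 [319.087  304.3396]]
```

View pics/w8.png

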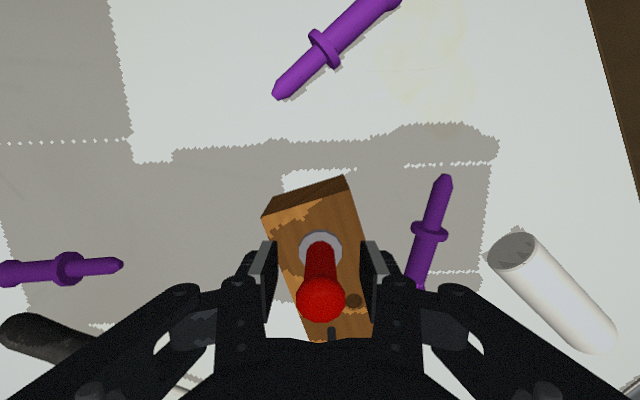

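Centred: pin top (321,300) against a predicted (319,304). Grip and lift.

Call:
{"fn": "drive_tool", "kwargs": {
  "targets": [
    [0,0,0,0],
    [0,0,0,0],
    [0,0,0,0],
    [0,0,0,0],
    [0,0,0,0]
  ],
  "jaw": 0.005,
  "force": 45
}}

```text
clock: 34.4
position: [0.4911, -0.2365, 0.1285]
ee_rot: [0.001, 0.887, 0.462, 0.001]
contact_force: [-0.2, 0.8, 7.2]
width: 0.0161
```

Call:
{"fn": "drive_tool", "kwargs": {
  "targets": [
    [0,0,0.015,0],
    [0,0,0.02,0],
    [0,0,0.025,0],
    [0,0,0.03,0],
    [0,0,0.03,0]
  ]
}}

```text
clock: 35.02
position: [0.4902, -0.2361, 0.2487]
ee_rot: [0.0, 0.887, 0.462, 0.0]
contact_force: [0.1, 0.0, -0.1]
width: 0.0161
```

Call:
{"fn": "drive_tool", "kwargs": {
  "targets": [
    [0.0034,0.048,0,-4.5],
    [0.0034,0.048,0,-4.5],
    [0.0034,0.048,0,-4.5],
    [0.0034,0.048,0,-4.5],
    [0.0034,0.048,0,-4.5]
  ]
}}

```text
clock: 35.65
position: [0.5073, 0.0053, 0.2479]
ee_rot: [0.0, 0.96, 0.279, 0.001]
contact_force: [0.4, 0.2, -1.3]
width: 0.016
```

Call:
{"fn": "drive_tool", "kwargs": {
  "targets": [
    [0.0034,0.048,0,-4.5],
    [0.0034,0.048,0,-4.5],
    [0.0034,0.048,0,-4.5],
    [0.0034,0.048,0,-4.5],
    [0.0034,0.048,0,-4.5]
  ]
}}

```text
clock: 36.28
position: [0.5243, 0.2453, 0.2479]
ee_rot: [0.0, 0.996, 0.086, 0.0]
contact_force: [1.1, -0.7, 0.1]
width: 0.0161
```

Call:
{"fn": "drive_tool", "kwargs": {
  "targets": [
    [0,0,-0.02,0],
    [0,0,-0.02,0],
    [0,0,0,0],
    [0,0,0,0],
    [0,0,0,0]
  ]
}}

```text
clock: 36.9
position: [0.525, 0.2437, 0.2082]
ee_rot: [-0.0, 0.996, 0.087, 0.001]
contact_force: [0.1, 0.2, -0.5]
width: 0.0162
```

Run:
```python
from h import *
np.set_printoptions(precision=4,suppress=True)
s=sensors.get_state();print(s['clock'],s['position'],s['ee_rot'],s['contact_force'],s['width'])
p=s['position']
for c in ['wrist','scene','top']:
  a=save(c,c[0]+'9.png')
  print(c,'tip proj',proj(a,[[p[0],p[1],p[2]-.1195],[.525,.245,.07],[p[0],p[1],.07]]).round(1).tolist())
  for q in ['pin','pin_collar','pin_hole']:
    print(q,[(np.round(r['point'],4),round(r['score'],2)) for r in spotter.landmark_of(q,c)][:3])
w=cv2.imread('pics/w9.png')[60:400,170:470]; t=cv2.imread('pics/s9.png')[130:230,240:370]
w=cv2.resize(w,(450,510)); t=cv2.resize(t,(345,266),interpolation=cv2.INTER_CUBIC)
o=np.zeros((510,800,3),np.uint8);o[:,:450]=w;o[:266,452:797]=t;cv2.imwrite('pics/c9.png',o)
```

```text
36.9 [0.525  0.2437 0.2082] [-0.0002  0.9962  0.0871  0.0011] [ 0.1346  0.2433 -0.5029] 0.016177018639925763
wrist tip proj [[319.3, 225.7], [317.5, 216.7], [319.2, 216.9]]
pin [(array([0.5238, 0.2453, 0.0889]), 0.82)]
pin_collar [(array([0.5223, 0.2414, 0.1266]), 0.6)]
pin_hole [(array([0.526 , 0.2459, 0.071 ]), 0.71)]
scene tip proj [[291.1, 168.3], [291.2, 173.0], [291.4, 173.2]]
pin [(array([ 0.3669, -0.179 ,  0.0146]), 0.76), (array([ 0.5698, -0.2474,  0.0145]), 0.73), (array([ 0.5134, -0.1523,  0.0132]), 0.51)]
pin_collar [(array([ 0.553 , -0.15  ,  0.0141]), 0.69), (array([ 0.5528, -0.2752,  0.0132]), 0.54), (array([0.522 , 0.2463, 0.1257]), 0.51)]
pin_hole [(array([0.523 , 0.2451, 0.07  ]), 0.83)]
top tip proj [[229.4, 210.9], [229.9, 213.9], [230.3, 213.8]]
pin [(array([ 0.5088, -0.1529,  0.0149]), 0.67), (array([ 0.3623, -0.1845,  0.0129]), 0.66), (array([ 0.5757, -0.2481,  0.0145]), 0.42)]
pin_collar [(array([ 0.5507, -0.1478,  0.0144]), 0.64), (array([ 0.337 , -0.1632,  0.0108]), 0.57), (array([ 0.5489, -0.2782,  0.0123]), 0.49)]
pin_hole []
```

View pics/c9.png

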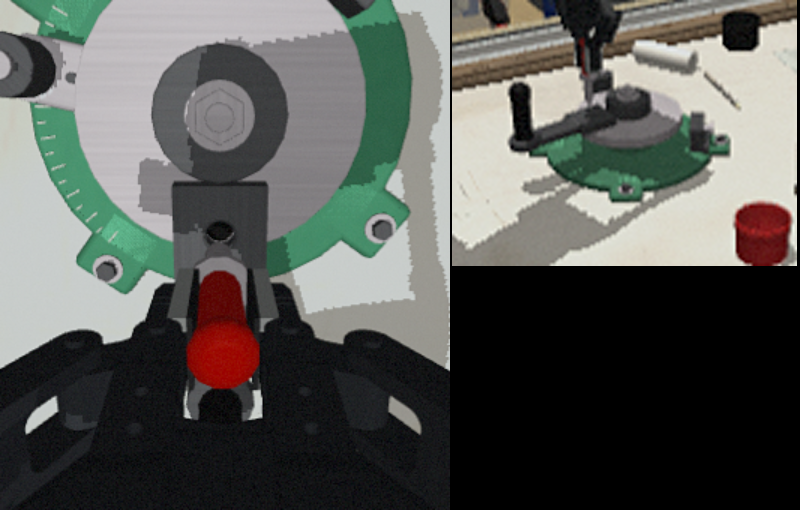

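The hole is at (316,215) in the full frame, with the pin above and just behind it. One zoomed crop, to read the tip against the hole.

Run:
```python
from h import *
w=cv2.imread('pics/w9.png')[195:315,280:360]
o=cv2.resize(w,None,fx=5,fy=5,interpolation=cv2.INTER_CUBIC);o=cv2.convertScaleAbs(o,alpha=1.6,beta=10);cv2.imwrite('pics/c9b.png',o)
```

```text
(no output)
```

View pics/c9b.png

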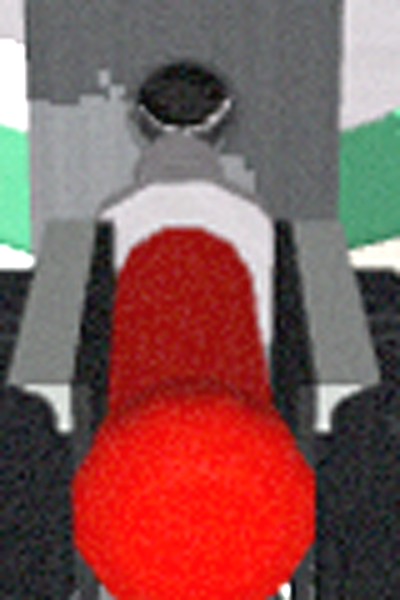

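Run:
```python
from h import *
a=cams.get_image('wrist');p=sensors.get_state()['position'];print(p)
for z in [.0887,.1247,.1297,.1727,.1757]: print(z,proj(a,[[p[0],p[1],z]]).round(1))
b=proj(a,[[.525,.245,.07],[.535,.245,.07],[.525,.255,.07]]);print((b[1]-b[0])/10,(b[2]-b[0])/10)
print('hole',atz(a,316.8,214.4,.07))
t=np.linspace(0,6.283,73);c=proj(a,np.c_[p[0]+.01*np.cos(t),p[1]+.01*np.sin(t),0*t+.1727]);print('knob bbox',c.min(0),c.max(0))
c=proj(a,np.c_[p[0]+.012*np.cos(t),p[1]+.012*np.sin(t),0*t+.1297]);print('collar top bbox',c.min(0),c.max(0))
c=proj(a,np.c_[.525+.0072*np.cos(t),.245+.0072*np.sin(t),0*t+.07]);print('hole bbox',c.min(0),c.max(0))
for r in (.003,.004,.005):
  c=proj(a,np.c_[p[0]+r*np.cos(t),p[1]+r*np.sin(t),0*t+.0887]);print('tip bbox',r,c.min(0),c.max(0))
```

```text
[0.52444338 0.24376948 0.20686051]
0.0887 [[319.2 226. ]]
0.1247 [[319.3 248.6]]
0.1297 [[319.4 252.5]]
0.1727 [[319.7 299.2]]
0.1757 [[319.7 303.6]]
[ 0.241693   -1.30790562] [-1.36188325 -0.22859859]
hole [0.52616282 0.24580348 0.07      ]
knob bbox [294.40396088 276.54223094] [344.92300779 320.72389573]
collar top bbox [296.89309796 231.4106816 ] [341.85507511 272.67865172]
hole bbox [307.68133665 206.55747376] [327.55048265 225.44875561]
tip bbox 0.003 [314.70002009 221.71460963] [323.71757695 230.2066914 ]
tip bbox 0.004 [313.19713842 220.28566425] [325.2205274  231.60857158]
tip bbox 0.005 [311.69427511 218.85279564] [326.72347918 233.00664137]
```

The hole is at about (0.525, 0.2457), and the tip sits about (-0.7, +1.7) mm from the tool axis. A 1 mm +x correction is needed. Descending gently.

Call:
{"fn": "drive_tool", "kwargs": {
  "targets": [
    [0.001,0,-0.004,0],
    [0,0,-0.004,0],
    [0,0,-0.004,0],
    [0,0,-0.003,0],
    [0,0,0,0]
  ]
}}

```text
clock: 38.17
position: [0.5253, 0.2437, 0.1915]
ee_rot: [0.0, 0.996, 0.087, -0.0]
contact_force: [-1.1, -0.0, -0.6]
width: 0.0159
```

Call:
{"fn": "drive_tool", "kwargs": {
  "targets": [
    [0,0,-0.0008,0],
    [0,0,-0.0008,0],
    [0,0,-0.0008,0],
    [0,0,-0.0008,0],
    [0,0,-0.0008,0]
  ]
}}

```text
clock: 38.8
position: [0.5254, 0.2438, 0.1879]
ee_rot: [0.0, 0.996, 0.087, 0.0]
contact_force: [-0.4, 0.3, -0.7]
width: 0.0163
```

Call:
{"fn": "drive_tool", "kwargs": {
  "targets": [
    [0,0,-0.0006,0],
    [0,0,-0.0006,0],
    [0,0,-0.0006,0],
    [0,0,-0.0006,0],
    [0,0,-0.0006,0]
  ]
}}

```text
clock: 39.42
position: [0.5254, 0.2438, 0.1849]
ee_rot: [0.0, 0.996, 0.087, -0.0]
contact_force: [-0.3, 0.2, -1.3]
width: 0.0159
```

Call:
{"fn": "drive_tool", "kwargs": {
  "targets": [
    [0,0,-0.0006,0],
    [0,0,-0.0006,0],
    [0,0,-0.0006,0],
    [0,0,-0.0006,0],
    [0,0,-0.0006,0]
  ]
}}

```text
clock: 40.05
position: [0.5254, 0.2438, 0.1819]
ee_rot: [0.0, 0.996, 0.087, -0.0]
contact_force: [-0.0, -0.7, -1.2]
width: 0.0161
```

Call:
{"fn": "drive_tool", "kwargs": {
  "targets": [
    [0,0,-0.0007,0],
    [0,0,-0.0007,0],
    [0,0,-0.0007,0],
    [0,0,-0.0007,0],
    [0,0,-0.0007,0]
  ]
}}

```text
clock: 40.67
position: [0.5254, 0.2438, 0.1784]
ee_rot: [0.0, 0.996, 0.087, 0.0]
contact_force: [0.7, -0.0, -0.6]
width: 0.016
```

Call:
{"fn": "drive_tool", "kwargs": {
  "targets": [
    [0,0,-0.0007,0],
    [0,0,-0.0007,0],
    [0,0,-0.0007,0],
    [0,0,-0.0007,0],
    [0,0,-0.0007,0]
  ]
}}

```text
clock: 41.3
position: [0.5254, 0.2438, 0.1749]
ee_rot: [0.0, 0.996, 0.087, 0.0]
contact_force: [-0.7, 0.0, -0.4]
width: 0.0162
```

Call:
{"fn": "drive_tool", "kwargs": {
  "targets": [
    [0,0,-0.0006,0],
    [0,0,-0.0006,0],
    [0,0,-0.0006,0],
    [0,0,-0.0006,0],
    [0,0,-0.0006,0]
  ]
}}

```text
clock: 41.92
position: [0.5254, 0.2438, 0.1719]
ee_rot: [0.0, 0.996, 0.087, 0.0]
contact_force: [0.4, -0.4, -1.2]
width: 0.0162
```

Call:
{"fn": "drive_tool", "kwargs": {
  "targets": [
    [0,0,-0.0006,0],
    [0,0,-0.0006,0],
    [0,0,-0.0006,0],
    [0,0,-0.0006,0],
    [0,0,-0.0006,0]
  ]
}}

```text
clock: 42.55
position: [0.5254, 0.2438, 0.1689]
ee_rot: [0.0, 0.996, 0.087, -0.0]
contact_force: [-0.5, 0.8, -0.9]
width: 0.016
```

Call:
{"fn": "drive_tool", "kwargs": {
  "targets": [
    [0,0,-0.0007,0],
    [0,0,-0.0007,0],
    [0,0,-0.0007,0],
    [0,0,-0.0007,0],
    [0,0,-0.0007,0]
  ]
}}

```text
clock: 43.18
position: [0.5254, 0.2438, 0.1654]
ee_rot: [0.0, 0.996, 0.087, -0.0]
contact_force: [-0.2, 1.0, -1.0]
width: 0.0163
```

Call:
{"fn": "drive_tool", "kwargs": {
  "targets": [
    [0,0,-0.0007,0],
    [0,0,-0.0007,0],
    [0,0,-0.0007,0],
    [0,0,-0.0007,0],
    [0,0,-0.0007,0]
  ]
}}

```text
clock: 43.8
position: [0.5254, 0.2438, 0.1619]
ee_rot: [0.0, 0.996, 0.087, 0.0]
contact_force: [0.2, 0.1, -1.5]
width: 0.0161
```

Call:
{"fn": "drive_tool", "kwargs": {
  "targets": [
    [0,0,-0.0008,0],
    [0,0,-0.0008,0],
    [0,0,-0.0008,0],
    [0,0,-0.0008,0],
    [0,0,-0.0008,0]
  ]
}}

```text
clock: 44.42
position: [0.5254, 0.2438, 0.1579]
ee_rot: [0.0, 0.996, 0.087, -0.0]
contact_force: [-0.9, 0.4, -0.9]
width: 0.0164
```

Call:
{"fn": "drive_tool", "kwargs": {
  "targets": [
    [0,0,-0.0005,0],
    [0,0,-0.0005,0],
    [0,0,-0.0005,0],
    [0,0,-0.0005,0],
    [0,0,-0.0005,0]
  ]
}}

```text
clock: 45.05
position: [0.5254, 0.2438, 0.1554]
ee_rot: [0.0, 0.996, 0.087, 0.0]
contact_force: [-0.1, -0.6, -1.5]
width: 0.0163
```

Call:
{"fn": "drive_tool", "kwargs": {
  "targets": [
    [0,0,-0.0003,0],
    [0,0,-0.0003,0],
    [0,0,-0.0003,0],
    [0,0,-0.0003,0],
    [0,0,-0.0003,0]
  ]
}}

```text
clock: 45.68
position: [0.5254, 0.2438, 0.1539]
ee_rot: [0.0, 0.996, 0.087, -0.0]
contact_force: [0.0, 0.4, -1.0]
width: 0.0162
```

Call:
{"fn": "drive_tool", "kwargs": {
  "targets": [
    [0,0,-0.0002,0],
    [0,0,-0.0002,0],
    [0,0,-0.0002,0],
    [0,0,-0.0002,0],
    [0,0,-0.0002,0]
  ]
}}

```text
clock: 46.3
position: [0.5256, 0.2439, 0.1535]
ee_rot: [-0.0, 0.996, 0.087, 0.0]
contact_force: [-1.4, -0.2, 5.8]
width: 0.0159
```

The collar is seated at the predicted height with 5.8 N. Release and withdraw.

Call:
{"fn": "drive_tool", "kwargs": {
  "targets": [
    [0,0,0,0],
    [0,0,0,0],
    [0,0,0,0],
    [0,0,0,0],
    [0,0,0,0]
  ],
  "jaw": 0.042
}}

```text
clock: 46.92
position: [0.5255, 0.2438, 0.1529]
ee_rot: [0.0, 0.996, 0.087, -0.0]
contact_force: [-0.3, 0.3, -0.6]
width: 0.0422
```

Call:
{"fn": "drive_tool", "kwargs": {
  "targets": [
    [0,0,0.02,0],
    [0,0,0.03,0],
    [0,0,0.03,0],
    [0,0,0.04,0],
    [0,-0.03,0.02,0]
  ]
}}

```text
clock: 47.55
position: [0.5262, 0.2149, 0.2953]
ee_rot: [-0.001, 0.996, 0.089, 0.002]
contact_force: [0.5, -0.2, 0.0]
width: 0.0422
```

Call:
{"fn": "drive_tool", "kwargs": {
  "targets": [
    [-0.04,-0.03,0,0],
    [-0.04,-0.02,0,0],
    [0,0,0,0],
    [0,0,0,0],
    [0,0,0,0]
  ]
}}

```text
clock: 48.18
position: [0.4465, 0.1642, 0.293]
ee_rot: [-0.0, 0.996, 0.087, 0.0]
contact_force: [-0.5, 0.1, -0.1]
width: 0.0422
```

Run:
```python
from h import *
np.set_printoptions(precision=4,suppress=True)
s=sensors.get_state();print(s['clock'],s['position'],s['contact_force'],s['width'])
for c in ['wrist','scene']:
  a=save(c,c[0]+'10.png')
  for q in ['pin','pin_collar','roller','lever_handle']:
    print(c,q,[(np.round(r['point'],4),round(r['score'],2)) for r in spotter.landmark_of(q,c)][:3])
w=cv2.imread('pics/w10.png'); t=cv2.resize(cv2.imread('pics/s10.png')[130:230,240:370],(520,400),interpolation=cv2.INTER_CUBIC)
cv2.imwrite('pics/c10.png',cv2.resize(np.hstack([w[:, 50:450],t[:,100:500]]),(800,400)))
```

```text
48.175 [0.4465 0.1642 0.293 ] [-0.4696  0.1261 -0.0956] 0.04217852215568056
wrist pin [(array([ 0.3638, -0.181 ,  0.0146]), 0.91), (array([0.5208, 0.2421, 0.0359]), 0.83), (array([0.58  , 0.2525, 0.0683]), 0.58)]
wrist pin_collar [(array([0.5212, 0.242 , 0.0729]), 0.82), (array([ 0.5506, -0.1485,  0.0127]), 0.8), (array([ 0.3329, -0.1608,  0.0121]), 0.69)]
wrist roller []
wrist lever_handle [(array([0.4261, 0.2296, 0.1084]), 0.85)]
scene pin [(array([ 0.3655, -0.1782,  0.0124]), 0.78), (array([ 0.5156, -0.1539,  0.0117]), 0.66), (array([ 0.5716, -0.2518,  0.0131]), 0.5)]
scene pin_collar [(array([ 0.3304, -0.1671,  0.0117]), 0.69), (array([ 0.5515, -0.1504,  0.0132]), 0.47), (array([ 0.5477, -0.2744,  0.01  ]), 0.46)]
scene roller [(array([0.5879, 0.3562, 0.073 ]), 0.69)]
scene lever_handle [(array([0.4303, 0.2317, 0.108 ]), 0.8)]
```

View pics/c10.png

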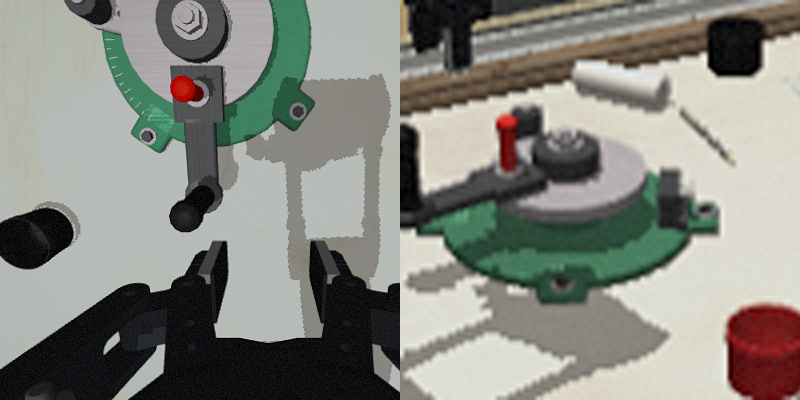

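The pin stands upright with its collar on the lever: (185,90) in the wrist view, (508,145) in the scene view. The roller is unchanged and the gripper is clear, so I'm handing in.

```bash
python3 -c "
from rig import manip
print(manip.sign_off())"
```

```text
the job is handed in; nothing more can be done
None
```

The lever is pinned and the job is handed in at about 48 s of the 72 s allowed. The hand-in itself reports no verdict.

- **Setting the lever:** I caged it loosely by its handle and rocked it to each end of the play. I felt 4–6 N at the left end and 2.5–4.6 N at the right, about 0.44 rad apart. I then set it at the middle, about 10° of lever yaw.
- **Pinning:** I fetched the red pin and lowered it. It passed through the lever and flange with no force above noise, and the collar seated at the predicted height with about 6 N. Then I let go and backed off.
- **Last checks:**
  - The pictures show the pin upright with its collar on the lever.
  - The scene camera puts the roller at (0.588, 0.356), within about 2 mm of its starting estimate, which is inside the network's accuracy.
  - The gripper is clear and reads zero force.
  - The red cap is in place by eye. I did not re-measure the domed plug or the tape measure, but the arm never came near either at low height.
- **Disagreements:**
  - The wrist network put the seated collar 4–5 mm from the hole as I had measured it. Its height and the free insertion speak for a proper fit.
  - In the hand the pin looked tilted by about 2°. It stood straight after release.

I viewed 11 pictures, one over the budget.

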